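# Gauge the plywood cloud in its toggle-clamp check nest

### The job

Check the thickness of the white plywood cloud lying in the check nest: swing the toggle clamp's red handle over centre until the clamp locks down on the cloud, and while it is locked press the yellow key and then the green key on the readout box, one at a time and all the way down. Then swing the handle fully back so that the cloud lies free and flat in its nest. Press no key while the clamp is not locked, leave the red key alone and do not push the other things about.

Things in the scene. Friction and masses are not known exactly. Their poses are not given: they have to be found in the camera images.
- jig: check nest fixed to the table: plywood board 270 x 160 x 18 mm, origin under its centre. x axis runs from the clamp (-x end) to the cloud (+x end), z up, y parallel to the clamp's hinge. The steel clamp bracket (28 mm wide, up to 70 mm above the table) stands at x = -75 to 3 mm. Six dark wooden stops, up to 32 mm above the table, surround the cloud
- nest (a point): centre of the grey pad in the nest, on its top 24 mm above the table; 75 mm from the jig's origin along the jig's +x. The cloud belongs here
- handle (a joint): angle of the clamp's handle, rad. 0 = open stop: handle points back to the jig's -x, 0.31 rad above horizontal. Grows as it swings up and over towards the cloud: 1.26 upright, 1.40 dead centre, 1.53 closed stop, locked. Needs about 2 N at the grip and stays where left; from about 1.08 the sprung pad resists (up to 5 N), past 1.44 it pulls the handle to the stop; opening again takes about 5 N
- handle_hinge (a point): centre of the handle's hinge on the bracket, 55 mm above the table, 65 mm from the jig's origin towards its -x; hinge axis along the jig's y
- handle_grip (a point): point to grasp on the axis of the handle's round red grip, 105 mm from handle_hinge. The grip is 22 mm thick and reaches from 54 to 133 mm from the hinge; the bare bar below it is 12 mm. Can be pinched from above at every handle angle, fingers closing along the hinge axis; it then turns between the fingers
- clamp_arm: steel hold-down arm, 96 mm long, 10 mm wide, hinged 59 mm nearer the cloud than the handle, with a sprung black rubber pad (20 mm diameter) at its end. Linked to the handle and driven only by it: stands 63 degrees up, its end about 145 mm above the table, when open (handle 0), level with the pad on the cloud from 1.40. Origin on its hinge
- cloud: loose white plywood cloud cut-out, about 65 x 110 mm and 12 mm thick, lying flat in the nest with about 4 mm of play between the stops, long side along the jig's y; origin under its centre
- readout: grey gauge readout box fixed on the table, 130 (x) x 190 (y) x 40 mm high, origin under its centre; small tilted screen up to 64 mm high along its +x edge; three round keys in a row along its y axis, 20 mm from its centre towards its -x, 60 mm apart, in any order
- yellow_key (a joint): travel of the yellow key (the first key to press), m: 0 = up, 0.006 = fully down; a spring key that starts to move at 1.5 N and takes 5 N fully down; it counts as pressed from 0.004
- yellow_key_top (a point): centre of the top face of the yellow key: round, 28 mm diameter, about 62 mm above the table, standing 10 mm proud of its black 44 mm ring; pressed straight down
- green_key (a joint): travel of the green key (the second key to press), m: 0 = up, 0.006 = fully down; a spring key that starts to move at 1.5 N and takes 5 N fully down; it counts as pressed from 0.004
- green_key_top (a point): centre of the top face of the green key: round, 28 mm diameter, about 62 mm above the table, standing 10 mm proud of its black 44 mm ring; pressed straight down
- red_key (a joint): travel of the red key (the zero key, to be left alone), m: 0 = up, 0.006 = fully down; a spring key that starts to move at 1.5 N and takes 5 N fully down; it counts as pressed from 0.004
- red_key_top (a point): centre of the top face of the red key: round, 28 mm diameter, about 62 mm above the table, standing 10 mm proud of its black 44 mm ring; pressed straight down
- blue_tin: bystander, not to be disturbed: blue closed paint tin, 84 mm diameter, 100 mm tall; origin under its centre
- cream_pot: bystander, not to be disturbed: small cream paint pot, 50 mm diameter, 42 mm tall; origin under its centre
- dark_jar: bystander, not to be disturbed: small glass jar with black lid, 52 mm diameter, 50 mm tall; origin under its centre
- brush_tin: bystander, not to be disturbed: green tin with paper label, 72 mm diameter, 85 mm tall, with three brushes standing in it to 182 mm; origin under its centre
- lighter: bystander, not to be disturbed: blue lighter lying flat, 80 x 24 x 13 mm; origin under its centre
- brush: bystander, not to be disturbed: paint brush lying flat, about 180 mm long, under 30 mm high; origin near its middle, on the table
- paint_lid: bystander, not to be disturbed: orange round tin lid lying flat, 110 mm diameter, 12 mm high; origin under its centre
Things that resemble listed ones, but are neither listed nor needed, are in the scene too. There is more than one size of the cloud; the one meant has the size given above.

How it is judged:
On the way, in this order (a step that is already met when the one before it is completed fails the run):
1. the clamp is locked past centre (handle above 1.47 rad) with its pad pressing on the cloud (over 4 N) (value of joint handle above 1.47 rad and contact force between clamp_arm and cloud above 4 N), for 0.2 s.
2. the yellow key is pressed at least 4 mm while the clamp is locked (all of step 1 and value of joint yellow_key above 0.004 m), for 0.05 s.
3. then the green key is pressed at least 4 mm while the clamp is locked (all of step 1 and value of joint green_key above 0.004 m), for 0.05 s.
4. the handle is swung fully back (below 0.2 rad) and the clamp is off the cloud (value of joint handle below 0.2 rad and contact force between clamp_arm and cloud below 0.1 N), for 0.2 s.
At the end, for the whole second after the job is handed in: The handle is fully back (below 0.2 rad), the clamp is off the cloud, all three keys are up (less than 1.5 mm down), and the cloud is at rest and flat in its nest: within 12 mm of the nest's centre, tilted less than 0.08 rad, its underside no more than 5 mm above the pad (all of step 4 and linear speed of cloud below 0.01 m/s and horizontal distance between cloud and nest below 0.012 m and z of cloud in the frame of jig below 0.029 m and angle between cloud's own z axis and vertical below 0.08 rad and value of joint each of yellow_key, green_key, red_key below 0.0015 m); the robot touches nothing.
It fails at once if the red key is pressed (3 mm or more) (value of joint red_key above 0.003 m).
It fails at once if a key is pressed (3 mm or more) while the clamp is not locked (handle below 1.4 rad) (value of joint handle below 1.4 rad and value of joint any of yellow_key, green_key above 0.003 m).
It fails at once if the yellow and green keys are down at the same time (value of joint each of yellow_key, green_key above 0.002 m).
It fails at once if a bystander is moved more than 30 mm (distance of any of blue_tin, cream_pot, dark_jar, brush_tin, lighter, brush, paint_lid from where it was at the start of the episode above 0.03 m).
It also fails if it takes over 72 s, if anything falls off the work surface, if the arm or the gripper's body presses on something with over 40 N, if the wrist force passes 120 N, or if a joint passes its speed limit or range.

### The arm

A 6-joint arm with a two-finger parallel gripper is mounted at the origin on the work surface. World frame = base frame: x ahead of the robot, y to its left, z up, the work surface at z = 0. Lengths are in m, angles in rad, forces in N, time in s.
With the tool pointing down it reaches from about 0.35 to 0.925 m from the base axis. Payload 6.4 kg.
Tool frame: the origin (TCP) lies midway between the tips of the shut fingers; the grasp point (between the pads) lies env.hold_point_z behind it (env.hold_point_z is the distance from the TCP to the grasp point, in m); z points along the fingers, y is the line along which they close (so a half turn about z gives the same grasp; the last joint's range is limited). The gripper opens to 94 mm and grips with 3 to 60 N. Pads are 16 mm wide; open, the fingers measure 119 mm over their backs; the gripper's body (75 mm by 177 mm) begins 78 mm behind the grasp point.
Start: joints at [1.021, 0.245, 1.558, -0, 1.339, -0.174], TCP at [0.239, 0.605, 0.205] pointing down, gripper open.
Joint ranges: [-3.13, 3.13], [-1.02, 2.26], [0.13, 2.54], [-0.95, 4.09], [0.21, 2.88], [-2.74, 2.74]. Speed limits (rad/s): [2.57, 2.57, 3.14, 3.14, 3.14, 3.14].

### API

Orientations are given as a unit quaternion [x, y, z, w].
In Python, from bench import env gives the robot as it stands. The module is installed in compiled form; this text tells all that it offers.
- The arm moves only by the tool arm_command, never from a script. Its arguments are lists of equal length, an entry for each row: "hand": the gripper's target within -1 to 1 (fully open at 1, half-way at 0, shut at -1); "dp": the shift along the tool's x, y, z in units of 0.12 m (1.0 is 0.12 m), a list of three; "rot": the turn, a rotation vector about the tool's x, y, z in units of 360 degrees (1.0 is 360 degrees), a list of three. In form: {"hand": [hand, ...], "dp": [[dx, dy, dz], ...], "rot": [[ax, ay, az], ...]}. A call has 1 to 5 rows; each row shifts and turns the commanded pose from where the row before left it, along the tool's axes as they then stand; what a row does not reach is not made up. A row lasts 1/8 s, in which the tool goes at most 62.5 mm and 10.7 degrees, less where a joint would pass 70% of its speed; a pose out of reach is approached as far as the arm can. A call with a number of a shift or a turn outside -1 to 1 is refused whole. A call with a gripper value outside its range is refused whole. The fingers move at their own pace and stop on an object; "grip_force" is the grip in N (left out, the last holds). Time passes only in rows, so rows that do not move let the fingers close. It gives the time, the measured TCP pose, the force, the opening and the grip force at its end, in the units of the state.
- env.read_state(): the state, without advancing time (a new reading comes with each control period).
- env.snapshot(name): name is "side" or "top"; returns the picture (400x640x3 uint8, red, green, blue); there is no depth.
- env.camera_params(name): a dict with "camera_matrix" (3x3 intrinsics, pixels), "R" (3x3) and "t" (3): a world point X has camera coordinates R X + t. Camera axes: x right, y down, z forward; pixel columns grow to the right and rows downward; lengths in m; the calibration is good to about 2 mm. A picture is of the moment at which its call begins. camera_params takes no time and is no camera call.
- env.sign_off(): hands the job in; it is judged then, once.
Trained networks look in the newest picture that a camera, given by its name, has taken for a name from the list of things; names that differ only in an ending like _2 or _b are one class to them, and where a whole thing is asked for, a point or a joint stands for the part that bears it (a point fixed in the world has none). Each returns a list of dicts, best first, with "score" (0 to 1); they miss things now and then, are a little off and sometimes report something else, mostly with a low value. They report only what shows in the picture. A call takes as long as a camera call. They do not tell look-alikes from the thing itself.
- env.spot_in(query, camera): "centre" ([x, y, z] in m, in the coordinates of the camera as it stood for that picture, good to about 4 mm: the middle of the surface that is visible of it).
- env.silhouettes(query, camera): "mask" (400x640 bool, what is visible of it).
The state is a dict: "time_s": time; "joint_pos": joint angles; "dq": joint speeds; "effort": joint torques, N m; "eef_pos": TCP position; "ee_rot": TCP orientation; "wrist_force": force on the tool from outside, world axes, zero at the start; "wrist_torque": the same for the moment, N m; "finger_gap": finger opening in m; "finger_force": force on a finger pad.
Only numpy, scipy, OpenCV 4.12 (cv2) and the standard library are available. Lean on these libraries where they do the work, as an engineer would, in place of code of your own. Each camera call takes 0.05 s, during which the arm holds its last target. There are 200 camera calls.

## Working session

There is one attempt and no reset: what is moved stays moved. The work goes in short steps, Python scripts to look and compute and a tool call to move; the robot and the scene stay as the last step left them, time stands still between calls to the robot, and variables do not carry over. Pictures are saved under pics/ and viewed, at most 10 in all, crops included, and the job is handed in when it is done.

Besides the shell and the picture viewer there is one more tool, called after "Request:" as name(argument=value, ...), one argument or row to a line, values as JSON. arm_command: Moves the arm, as the interface text tells. Its arguments: {"type":"object","properties":{"hand":{"type":"array"},"dp":{"type":"array"},"rot":{"type":"array"},"grip_force":{"type":"number"}},"required":["hand","dp","rot"]}

```bash
mkdir -p pics
cat > h.py <<'E'
import numpy as np, cv2
from bench import env
def cam2w(n,c):
    p=env.camera_params(n);return np.array(p["R"]).T@(np.array(c)-np.array(p["t"]))
def px(n,X):
    p=env.camera_params(n);c=np.array(p["R"])@np.array(X)+np.array(p["t"]);u=np.array(p["camera_matrix"])@c;return u[:2]/u[2]
def ray(n,uv,z):
    p=env.camera_params(n);R=np.array(p["R"]);o=-R.T@np.array(p["t"]);d=R.T@np.linalg.solve(np.array(p["camera_matrix"]),[uv[0],uv[1],1]);return o+d*(z-o[2])/d[2]
E
python3 - <<'E'
from h import *
print(env.hold_point_z, env.read_state())
for n in("side","top"):
    cv2.imwrite(f"pics/{n}0.png",env.snapshot(n)[:,:,::-1])
    p=env.camera_params(n);print(n,-np.array(p["R"]).T@np.array(p["t"]))
    for q in "handle_grip cloud readout clamp_arm jig yellow_key_top green_key_top red_key_top blue_tin brush_tin".split():
        for d in env.spot_in(q,n)[:3]:
            w=cam2w(n,d["centre"]);print(n,q,round(d["score"],2),w.round(3),px(n,w).round())
E
```

```text
0.0188 {'time_s': 0.0, 'joint_pos': array([ 1.02091207e+00,  2.45823162e-01,  1.55894067e+00,  1.32040010e-05,
        1.33865523e+00, -1.74100823e-01]), 'dq': array([ 0.00201965, -0.00060235, -0.00214628,  0.00150275, -0.00042271,
       -0.00138723]), 'effort': array([ 6.50475631e-04, -4.15825474e+01, -3.14605308e+01,  6.85392274e-02,
        3.31060973e-02, -1.40158177e-04]), 'eef_pos': array([0.23824547, 0.60416195, 0.20437895]), 'ee_rot': array([ 1.86789552e-01,  9.82399526e-01, -8.51750642e-04, -3.29409079e-04]), 'wrist_force': array([ 0.18086474,  0.02600921, -0.75418312]), 'wrist_torque': array([-0.01961688,  0.00471587, -0.00822749]), 'finger_force': 0.0, 'finger_gap': 0.09420544018528328}
side [-0.07132469 -0.79610592  0.94061037]
side handle_grip 0.64 [0.419 0.189 0.089] [239. 188.]
side cloud 0.85 [0.613 0.212 0.04 ] [287. 172.]
side cloud 0.81 [0.75  0.38  0.017] [289. 143.]
side cloud 0.61 [0.766 0.235 0.007] [317. 160.]
side readout 0.85 [ 0.582 -0.195  0.04 ] [366. 242.]
side clamp_arm 0.59 [0.565 0.21  0.112] [273. 161.]
side jig 0.77 [0.509 0.187 0.02 ] [266. 194.]

[... 375 characters left out ...]
 286.]
side brush_tin 0.56 [ 0.317 -0.227  0.013] [299. 308.]
top [ 0.51716787 -0.01811945  1.24086942]
top handle_grip 0.7 [0.421 0.196 0.082] [238. 260.]
top cloud 0.94 [0.751 0.388 0.018] [172. 142.]
top cloud 0.91 [0.619 0.211 0.03 ] [235. 186.]
top cloud 0.77 [0.77  0.242 0.008] [225. 134.]
top readout 0.73 [ 0.593 -0.167  0.037] [372. 191.]
top readout 0.64 [0.419 0.193 0.092] [239. 261.]
top clamp_arm 0.63 [0.571 0.211 0.126] [228. 202.]
top jig 0.77 [0.519 0.196 0.018] [242. 222.]
top blue_tin 0.69 [0.506 0.429 0.098] [147. 230.]
top blue_tin 0.58 [ 0.56  -0.179  0.064] [378. 203.]
top blue_tin 0.57 [0.52  0.195 0.016] [242. 222.]
top brush_tin 0.94 [ 0.634 -0.463  0.083] [485. 171.]
```

View pics/side0.png

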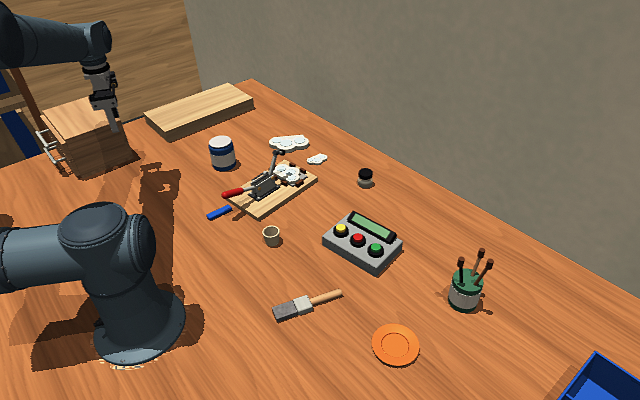

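View pics/top0.png

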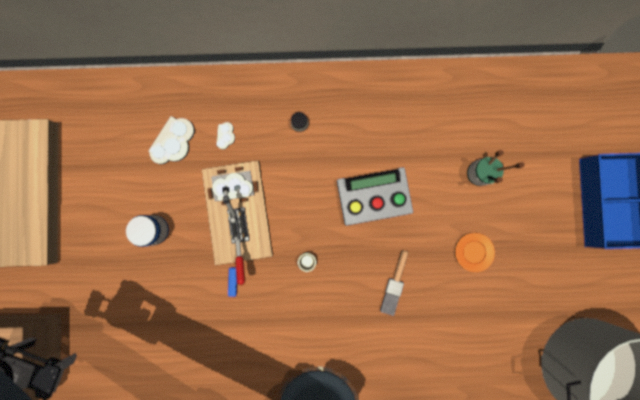

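```bash
cat > m.py <<'E'
from h import *
from scipy.optimize import least_squares
im={n:env.snapshot(n) for n in("side","top")}
hsv={n:cv2.cvtColor(im[n],cv2.COLOR_RGB2HSV) for n in im}
def tri(uvs):
    r=least_squares(lambda X:np.concatenate([px(n,X)-uvs[n] for n in uvs]),[.5,0,.05]);return r.x.round(4),r.fun.round(1)
def blobs(n,box,lo,hi):
    x0,y0,x1,y1=box;m=cv2.inRange(hsv[n],np.array(lo),np.array(hi))
    if lo[0]==0 and hi[0]<10: m|=cv2.inRange(hsv[n],np.array((170,)+lo[1:]),np.array((180,)+hi[1:]))
    k=np.zeros_like(m);k[y0:y1,x0:x1]=m[y0:y1,x0:x1]
    N,l,s,c=cv2.connectedComponentsWithStats(k);i=1+np.argmax(s[1:,4]);return c[i],s[i],l==i
B={"side":(330,215,390,262),"top":(342,188,412,218)}
for k,lo,hi in(("yellow",(22,150,110),(34,255,255)),("red",(0,150,90),(6,255,255)),("green",(45,120,60),(80,255,255))):
    r={n:blobs(n,B[n],lo,hi) for n in B}
    print(k,[(r[n][0].round(1),r[n][1]) for n in r],tri({n:r[n][0] for n in r}))
G={"side":(200,165,265,215),"top":(225,240,255,295)}
uv={}
for n in G:
    c,s,m=blobs(n,G[n],(0,120,60),(6,255,255));p=np.argwhere(m)[:,::-1].astype(np.float32)
    d=np.linalg.svd(p-p.mean(0),full_matrices=False)[2][0];t=(p-p.mean(0))@d;print("grip",n,s,p.mean(0),d,t.min(),t.max());uv[n]=c
    uv[n+'e']=(p.mean(0)+d*t.min(),p.mean(0)+d*t.max())
print("gripc",tri({n:uv[n] for n in G}))
for a in(0,1):
  for b in(0,1): print(a,b,tri({"side":uv['sidee'][a],"top":uv['tope'][b]}))
E
python3 - <<'E'
from m import *
d=env.silhouettes("jig","top");print([x["score"] for x in d])
m=d[0]["mask"].astype(np.uint8);c=max(cv2.findContours(m,0,2)[0],key=cv2.contourArea)
b=cv2.boxPoints(cv2.minAreaRect(c));W=np.array([ray("top",u,.018) for u in b]);print(b.round(1),W.round(3),W.mean(0),[np.linalg.norm(W[i]-W[i-1]).round(3) for i in range(4)])
for q in("cloud",):
  for x in env.silhouettes(q,"top"):
    p=np.argwhere(x["mask"])[:,::-1];print(q,p.mean(0),ray("top",p.mean(0),.036))
o=im["top"]
a=cv2.resize(o[140:310,130:280],None,fx=3.3,fy=3.3,interpolation=2);cv2.drawContours
s=cv2.resize(im["side"][130:230,190:330],None,fx=4,fy=4,interpolation=2)
cv2.imwrite("pics/c1.png",a[:,:,::-1]);cv2.imwrite("pics/c2.png",s[:,:,::-1])
E
```

```text
yellow [(array([340.4, 227. ]), array([336, 224,  10,   7,  53], dtype=int32)), (array([355.5, 206. ]), array([351, 202,  10,  10,  62], dtype=int32))] (array([ 0.5538, -0.1182,  0.0604]), array([-0.2,  0. ,  0.1, -0.2]))
red [(array([357.5, 236.3]), array([353, 233,  10,   7,  54], dtype=int32)), (array([377. , 202.6]), array([372, 197,  11,  12,  97], dtype=int32))] (array([ 0.5622, -0.1769,  0.0612]), array([-0.6,  0.1,  0.3, -0.4]))
green [(array([375.5, 246.5]), array([371, 243,  10,   8,  62], dtype=int32)), (array([398.8, 198.4]), array([394, 194,  11,  10,  84], dtype=int32))] (array([ 0.5717, -0.2361,  0.0603]), array([-0.6,  0.1,  0.4, -0.5]))
grip side [221 188  23  10 122] [231.71312 192.05737] [-0.9617537   0.27391562] -11.418746 10.835499
grip top [235 256  10  29 207] [239.68599 270.20773] [0.06260385 0.9980385 ] -14.22281 13.847475
gripc (array([0.3943, 0.1916, 0.0871]), array([-0.3, -0. ,  0.1, -0.2]))
0 0 (array([0.4315, 0.1943, 0.0775]), array([-0.9, -0. ,  0.4, -0.6]))
0 1 (array([0.3841, 0.1699, 0.1201]), array([-12. ,  -0.7,   5.6,  -8.8]))
1 0 (array([0.4066, 0.2145, 0.0523]), array([11.2,  0.6, -5.2,  8.2]))
1 1 (array([0.3594, 0.1886, 0.0968]), array([-0., -0.,  0., -0.]))
[0.76]
[[200.3 169.4]
 [258.2 160.6]
 [276.3 279.6]
 [218.5 288.4]] [[0.67  0.31  0.018]
 [0.69  0.147 0.018]
 [0.358 0.104 0.018]
 [0.338 0.264 0.018]] [0.51392839 0.20629153 0.018     ] [np.float64(0.335), np.float64(0.164), np.float64(0.335), np.float64(0.161)]
cloud [224.49854227 135.85422741] [0.75914725 0.23674763 0.036     ]
cloud [237.14634623 218.46619773] [0.52927911 0.20572444 0.036     ]
cloud [232.63352273 186.29261364] [0.61816597 0.21658688 0.036     ]
cloud [172.36165577 141.20261438] [0.74837337 0.38164189 0.036     ]
```

View pics/c1.png

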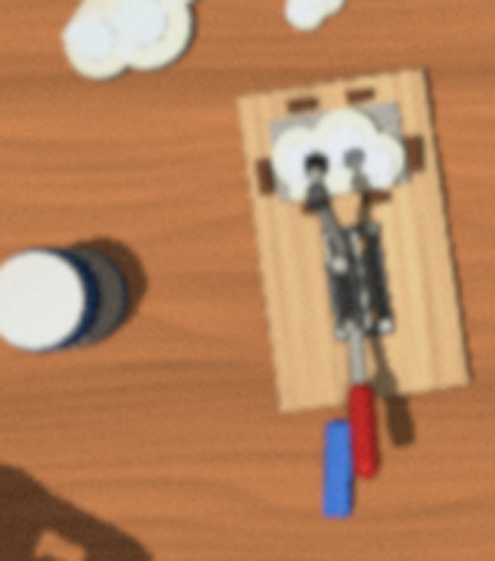

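View pics/c2.png

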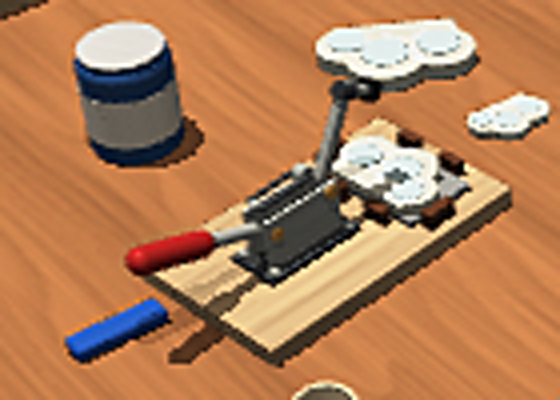

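```bash
cat >> h.py <<'E'
from scipy.spatial.transform import Rotation as Ro
def plan(target,yaw=None):
    s=env.read_state();R=Ro.from_quat(s["ee_rot"]).as_matrix();y=np.degrees(np.arctan2(R[1,1],R[0,1]))
    d=np.array(target)-s["eef_pos"]
    print("t",round(s["time_s"],2),"eef",s["eef_pos"].round(4),"yawY",y.round(2),"tilt",np.degrees(np.arccos(-R[2,2])).round(2),"F",s["wrist_force"].round(1),"gap",round(s["finger_gap"],4))
    if yaw is not None:
        w=(yaw-y+90)%180-90;print("rot z units",(-w/360).round(4));R=Ro.from_euler('z',w,degrees=True).as_matrix()@R
    print("dp units total (tool axes as after rot)",(R.T@d/.12).round(3));
E
python3 - <<'E'
from h import *
px4=np.array([(237,97),(427,68),(469,382),(281,411)])/3.3+[130,140]
W=np.array([ray("top",u,.018) for u in px4]);print(W.round(4),W.mean(0).round(4))
print([np.linalg.norm(W[i]-W[i-1]).round(3) for i in range(4)])
x=(W[0]+W[1]-W[2]-W[3]);yw=np.arctan2(x[1],x[0]);y2=np.arctan2(*(W[0]+W[3]-W[1]-W[2])[[1,0]])-np.pi/2
print("yaw",np.degrees([yw,y2]))
o=W.mean(0)[:2];yw=(.62*yw+.38*y2);ex=np.array([np.cos(yw),np.sin(yw)])
print("origin",o,"nest",o+.075*ex,"grip0",o-.165*ex,"gripmid93",o-(.065+.0935*np.cos(.31))*ex, "hinge",o-.065*ex)
g=o-.165*ex
for z in(.12,.068):plan([*g,z],np.degrees(yw)+90)
E
```

```text
[[0.6697 0.3057 0.018 ]
 [0.6898 0.1437 0.018 ]
 [0.4235 0.114  0.018 ]
 [0.4038 0.2722 0.018 ]] [0.5467 0.2089 0.018 ]
[np.float64(0.268), np.float64(0.163), np.float64(0.268), np.float64(0.159)]
yaw [6.77470607 7.0956309 ]
origin [0.54670148 0.20891722] nest [0.62115881 0.21792314] grip0 [0.38289537 0.18910419] gripmid93 [0.3937729  0.19041988] hinge [0.4821718  0.20111209]
t 1.3 eef [0.2386 0.6046 0.2054] yawY 68.47 tilt 0.0 F [ 0.3 -0.3  0.2] gap 0.0934
rot z units -0.079
dp units total (tool axes as after rot) [-0.778 -3.582  0.712]
t 1.3 eef [0.2386 0.6046 0.2054] yawY 68.47 tilt 0.0 F [ 0.3 -0.3  0.2] gap 0.0934
rot z units -0.079
dp units total (tool axes as after rot) [-0.778 -3.582  1.145]
```

Request:
arm_command(
  hand=[1, 1, 1, 1, 1],
  dp=[
    [0, 0, 0],
    [0, 0, 0],
    [0, 0, 0],
    [-0.1, -0.45, 0],
    [-0.1, -0.45, 0],
  ],
  rot=[
    [0, 0, -0.0263],
    [0, 0, -0.0263],
    [0, 0, -0.0263],
    [0, 0, 0],
    [0, 0, 0],
  ],
  grip_force=12,
)

```text
time_s: 1.92
eef_pos: [0.2755, 0.4993, 0.2053]
ee_rot: [-0.061, 0.998, -0.0, 0.0]
wrist_force: [0.1, -0.5, 0.3]
finger_gap: 0.0939
finger_force: 0.0
```

Request:
arm_command(
  hand=[1, 1, 1, 1, 1],
  dp=[
    [-0.1, -0.45, 0],
    [-0.1, -0.45, 0],
    [-0.1, -0.45, 0],
    [-0.1, -0.45, 0],
    [-0.1, -0.45, 0],
  ],
  rot=[
    [0, 0, 0],
    [0, 0, 0],
    [0, 0, 0],
    [0, 0, 0],
    [0, 0, 0],
  ],
)

```text
time_s: 2.55
eef_pos: [0.3676, 0.2378, 0.2058]
ee_rot: [-0.06, 0.998, 0.0, 0.001]
wrist_force: [1.4, 0.5, 0.8]
finger_gap: 0.0938
finger_force: 0.0
```

Request:
arm_command(
  hand=[1, 1],
  dp=[
    [0, -0.2, 0],
    [0, 0, 0],
  ],
  rot=[
    [0, 0, 0],
    [0, 0, 0],
  ],
)

```text
time_s: 2.8
eef_pos: [0.3704, 0.2146, 0.2057]
ee_rot: [-0.058, 0.998, 0.0, 0.0]
wrist_force: [0.6, -0.2, -0.2]
finger_gap: 0.0939
finger_force: 0.0
```

```bash
python3 -c "
from h import *
plan([.383,.190,.068],96.9)"
```

```text
t 2.8 eef [0.3704 0.2146 0.2057] yawY 96.69 tilt 0.05 F [ 0.6 -0.2 -0.2] gap 0.0939
rot z units -0.0006
dp units total (tool axes as after rot) [-0.078 -0.217  1.147]
```

Request:
arm_command(
  hand=[1, 1, 1, 1, 1],
  dp=[
    [-0.08, -0.217, 0],
    [0, 0, 0.3],
    [0, 0, 0.3],
    [0, 0, 0.3],
    [0, 0, 0.25],
  ],
  rot=[
    [0, 0, 0],
    [0, 0, 0],
    [0, 0, 0],
    [0, 0, 0],
    [0, 0, 0],
  ],
)

```text
time_s: 3.42
eef_pos: [0.3821, 0.192, 0.0661]
ee_rot: [-0.061, 0.998, 0.0, -0.0]
wrist_force: [-0.0, -0.3, 0.2]
finger_gap: 0.0941
finger_force: 0.0
```

Request:
arm_command(
  hand=[0, -0.5, -1, -1, -1],
  dp=[
    [0, 0, 0],
    [0, 0, 0],
    [0, 0, 0],
    [0, 0, 0],
    [0, 0, 0],
  ],
  rot=[
    [0, 0, 0],
    [0, 0, 0],
    [0, 0, 0],
    [0, 0, 0],
    [0, 0, 0],
  ],
)

```text
time_s: 4.05
eef_pos: [0.3831, 0.191, 0.068]
ee_rot: [-0.06, 0.998, 0.0, 0.001]
wrist_force: [-0.0, -0.3, 0.1]
finger_gap: 0.0473
finger_force: 0.0
```

```bash
python3 -c "
from h import *
plan([.383,.190,.068],96.9)
im=env.snapshot('side');cv2.imwrite('pics/g1.png',cv2.resize(im[110:230,170:330],None,fx=4,fy=4)[:,:,::-1])
print(np.array([[-.105*np.cos(.31+t),.105*np.sin(.31+t)] for t in np.linspace(0,1.53,13)]).round(4))
P=np.array([[-.105*np.cos(.31+t),.105*np.sin(.31+t)] for t in np.linspace(0,1.53,13)]);print((np.diff(P,axis=0)*-1/.12).round(3))"
```

```text
t 4.05 eef [0.3831 0.191  0.068 ] yawY 96.87 tilt 0.07 F [-0.  -0.3  0.1] gap 0.0473
rot z units -0.0001
dp units total (tool axes as after rot) [ 0.002 -0.008  0.   ]
[[-0.1     0.032 ]
 [-0.0951  0.0445]
 [-0.0887  0.0562]
 [-0.0808  0.067 ]
 [-0.0716  0.0768]
 [-0.0613  0.0853]
 [-0.05    0.0924]
 [-0.0378  0.098 ]
 [-0.025   0.102 ]
 [-0.0119  0.1043]
 [ 0.0015  0.105 ]
 [ 0.0148  0.1039]
 [ 0.0279  0.1012]]
[[-0.041 -0.104]
 [-0.054 -0.098]
 [-0.066 -0.09 ]
 [-0.077 -0.081]
 [-0.086 -0.071]
 [-0.094 -0.059]
 [-0.101 -0.047]
 [-0.106 -0.033]
 [-0.11  -0.02 ]
 [-0.111 -0.006]
 [-0.111  0.009]
 [-0.109  0.023]]
```

View pics/g1.png

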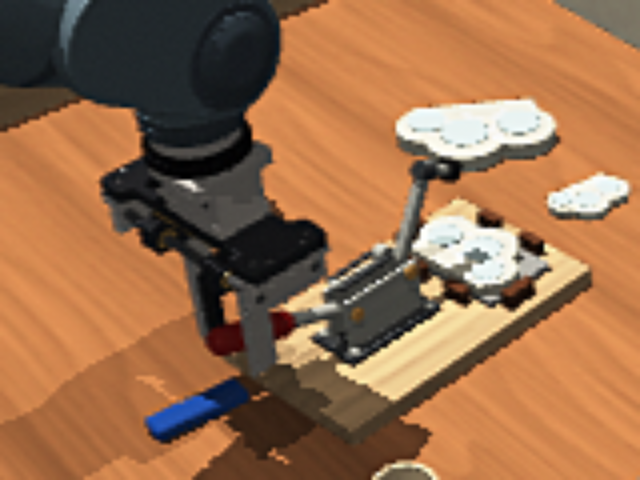

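The picture shows the fingers astride the red grip (crop ~(240,330)), still closing; the clamp is open and the cloud is in place.

Request:
arm_command(
  hand=[-1, -1, -1, -1, -1],
  dp=[
    [0, 0, 0],
    [0, 0, 0],
    [0, 0, 0],
    [0, 0, 0],
    [0, 0, 0],
  ],
  rot=[
    [0, 0, 0],
    [0, 0, 0],
    [0, 0, 0],
    [0, 0, 0],
    [0, 0, 0],
  ],
)

```text
time_s: 4.72
eef_pos: [0.3827, 0.1905, 0.0674]
ee_rot: [-0.06, 0.998, -0.001, -0.0]
wrist_force: [0.7, -5.1, 0.9]
finger_gap: 0.022
finger_force: 12.0
```

Request:
arm_command(
  hand=[-1, -1, -1],
  dp=[
    [-0.041, 0, -0.104],
    [-0.054, 0, -0.098],
    [-0.066, 0, -0.09],
  ],
  rot=[
    [0, 0, 0],
    [0, 0, 0],
    [0, 0, 0],
  ],
)

```text
time_s: 5.1
eef_pos: [0.4019, 0.1929, 0.1032]
ee_rot: [-0.06, 0.998, -0.0, -0.0]
wrist_force: [1.1, -4.9, -3.4]
finger_gap: 0.0219
finger_force: 12.0
```

Request:
arm_command(
  hand=[-1, -1, -1, -1, -1],
  dp=[
    [-0.077, 0, -0.081],
    [-0.086, 0, -0.071],
    [-0.094, 0, -0.059],
    [-0.101, 0, -0.047],
    [-0.106, 0, -0.033],
  ],
  rot=[
    [0, 0, 0],
    [0, 0, 0],
    [0, 0, 0],
    [0, 0, 0],
    [0, 0, 0],
  ],
)

```text
time_s: 5.72
eef_pos: [0.4575, 0.1998, 0.1381]
ee_rot: [-0.06, 0.998, -0.0, -0.001]
wrist_force: [-1.6, -4.5, 0.3]
finger_gap: 0.0215
finger_force: 12.0
```

Request:
arm_command(
  hand=[-1, -1, -1, -1, -1],
  dp=[
    [-0.11, 0, -0.02],
    [-0.111, 0, -0.006],
    [-0.111, 0, 0.009],
    [-0.109, 0, 0.023],
    [-0.03, 0, 0.01],
  ],
  rot=[
    [0, 0, 0],
    [0, 0, 0],
    [0, 0, 0],
    [0, 0, 0],
    [0, 0, 0],
  ],
)

```text
time_s: 6.35
eef_pos: [0.5143, 0.2073, 0.1355]
ee_rot: [-0.06, 0.998, 0.001, 0.0]
wrist_force: [-0.7, -0.6, 0.2]
finger_gap: 0.0008
finger_force: 0.0
```

```bash
python3 -c "
from h import *
s=env.read_state();print(s['eef_pos'],s['wrist_force'])
a=np.radians(6.9);d=s['eef_pos']-np.array([.4822,.2011,.055-.0188]);x=d[0]*np.cos(a)+d[1]*np.sin(a);print('hinge rel',x,d[2],'theta',np.arctan2(d[2],-x)-.31, np.hypot(x,d[2]))
im=env.snapshot('side');cv2.imwrite('pics/g2.png',cv2.resize(im[110:230,170:330],None,fx=4,fy=4)[:,:,::-1])"
```

```text
[0.51427807 0.20728178 0.13552845] [-0.73559653 -0.57568484  0.18038114]
hinge rel 0.032588401131336105 0.09932844937345271 theta 1.577818029216726 0.10453776706641206
```

View pics/g2.png

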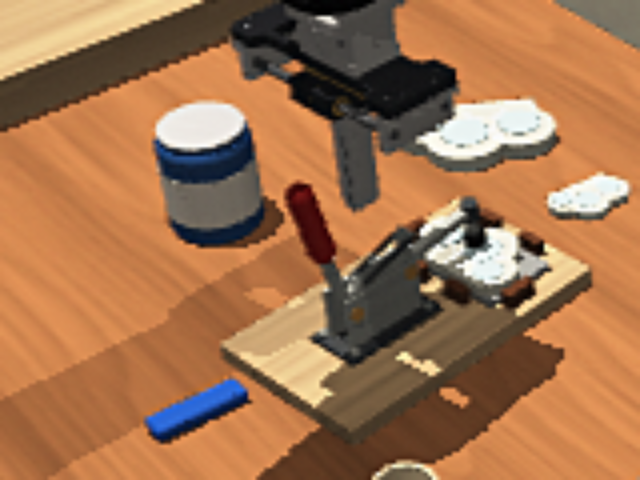

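The grip slipped out at about 1.0 rad: the handle stands tilted back at crop (310,220), the pad is still above the cloud. I'll push the handle over from behind with shut fingers.

Request:
arm_command(
  hand=[-1, -1, -1, -1, -1],
  dp=[
    [0, 0, -0.4],
    [0, 0, -0.3],
    [0.35, 0, 0],
    [0.35, 0, 0],
    [0.33, 0, 0],
  ],
  rot=[
    [0, 0, 0],
    [0, 0, 0],
    [0, 0, 0],
    [0, 0, 0],
    [0, 0, 0],
  ],
)

```text
time_s: 7.02
eef_pos: [0.389, 0.192, 0.2193]
ee_rot: [-0.06, 0.998, 0.0, 0.0]
wrist_force: [0.2, 0.2, 0.4]
finger_gap: 0.0005
finger_force: 0.0
```

Request:
arm_command(
  hand=[-1, -1, -1, -1, -1],
  dp=[
    [0, 0, 0.35],
    [0, 0, 0.35],
    [-0.1, 0, 0],
    [-0.1, 0, 0],
    [-0.1, 0, 0],
  ],
  rot=[
    [0, 0, 0],
    [0, 0, 0],
    [0, 0, 0],
    [0, 0, 0],
    [0, 0, 0],
  ],
)

```text
time_s: 7.65
eef_pos: [0.4289, 0.1966, 0.1376]
ee_rot: [-0.06, 0.998, 0.0, 0.002]
wrist_force: [-0.4, -0.5, 0.2]
finger_gap: 0.0007
finger_force: 0.0
```

Request:
arm_command(
  hand=[-1, -1, -1, -1, -1],
  dp=[
    [-0.1, 0, 0],
    [-0.1, 0, 0],
    [-0.08, 0, 0],
    [-0.07, 0, 0],
    [0, 0, 0],
  ],
  rot=[
    [0, 0, 0],
    [0, 0, 0],
    [0, 0, 0],
    [0, 0, 0],
    [0, 0, 0],
  ],
)

```text
time_s: 8.28
eef_pos: [0.4689, 0.2012, 0.1355]
ee_rot: [-0.06, 0.998, 0.0, 0.001]
wrist_force: [0.2, -0.8, 0.7]
finger_gap: 0.0001
finger_force: 0.0
```

```bash
cat >> h.py <<'E'
def hin():
    s=env.read_state();a=np.radians(6.9);d=s['eef_pos']-np.array([.4822,.2011,.055])
    print('t',round(s['time_s'],2),'hinge rel x,y,tipz',(d[0]*np.cos(a)+d[1]*np.sin(a)).round(4),(-d[0]*np.sin(a)+d[1]*np.cos(a)).round(4),d[2].round(4),'F',s['wrist_force'].round(1))
E
python3 -c "
from h import *
hin()"
```

```text
t 8.28 hinge rel x,y,tipz -0.0131 0.0017 0.0805 F [ 0.2 -0.8  0.7]
```

Request:
arm_command(
  hand=[-1, -1, -1],
  dp=[
    [-0.07, 0, 0],
    [-0.07, 0, 0],
    [0, 0, 0],
  ],
  rot=[
    [0, 0, 0],
    [0, 0, 0],
    [0, 0, 0],
  ],
)

```text
time_s: 8.65
eef_pos: [0.4855, 0.2032, 0.1355]
ee_rot: [-0.06, 0.998, 0.0, 0.0]
wrist_force: [0.3, 0.1, 1.0]
finger_gap: 0.0004
finger_force: 0.0
```

```bash
python3 -c "
from h import *
hin()
im=env.snapshot('side');cv2.imwrite('pics/g3.png',cv2.resize(im[110:230,190:330],None,fx=5,fy=5)[:,:,::-1])"
```

```text
t 8.65 hinge rel x,y,tipz 0.0035 0.0017 0.0805 F [0.3 0.1 1. ]
```

View pics/g3.png

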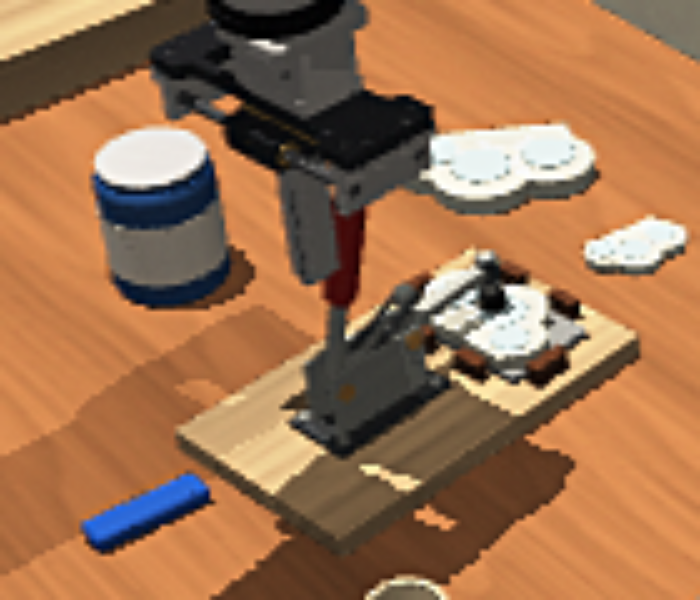

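The handle now leans slightly toward the cloud ((335,350)→(355,210)), with the fingers right behind it and the pad close to the cloud. I'll press gently on to feel the stop.

Request:
arm_command(
  hand=[-1, -1],
  dp=[
    [-0.04, 0, 0],
    [0, 0, 0],
  ],
  rot=[
    [0, 0, 0],
    [0, 0, 0],
  ],
)

```text
time_s: 8.95
eef_pos: [0.4869, 0.2035, 0.1349]
ee_rot: [-0.06, 0.998, -0.0, -0.004]
wrist_force: [-9.5, -0.8, 4.0]
finger_gap: 0.0004
finger_force: 5.1
```

Request:
arm_command(
  hand=[-1, -1],
  dp=[
    [-0.03, 0, 0],
    [0, 0, 0],
  ],
  rot=[
    [0, 0, 0],
    [0, 0, 0],
  ],
)

```text
time_s: 9.2
eef_pos: [0.4873, 0.2036, 0.1347]
ee_rot: [-0.06, 0.998, -0.001, -0.008]
wrist_force: [-19.9, -3.3, 14.6]
finger_gap: 0.0009
finger_force: 11.3
```

```bash
python3 -c "
from h import *
hin()"
```

```text
t 9.2 hinge rel x,y,tipz 0.0054 0.0018 0.0797 F [-19.9  -3.3  14.6]
```

Firm stop felt (20 N, no motion): locked. Backing off and heading to the yellow key.

Request:
arm_command(
  hand=[-1, -1, -1, -1, -1],
  dp=[
    [0.2, 0, 0],
    [0.3, 0, 0],
    [0, 0, -0.4],
    [0, 0, -0.4],
    [0, 0, 0],
  ],
  rot=[
    [0, 0, 0],
    [0, 0, 0],
    [0, 0, 0],
    [0, 0, 0],
    [0, 0, 0],
  ],
)

```text
time_s: 9.82
eef_pos: [0.4361, 0.1976, 0.2362]
ee_rot: [-0.06, 0.998, 0.001, 0.005]
wrist_force: [-0.0, -1.1, -0.8]
finger_gap: 0.0005
finger_force: 0.0
```

```bash
python3 -c "
from h import *
plan([.5538,-.1182,.1])"
```

```text
t 9.82 eef [0.4361 0.1976 0.2362] yawY 96.88 tilt 0.56 F [-0.  -1.1 -0.8] gap 0.0005
dp units total (tool axes as after rot) [-0.647 -2.73   1.14 ]
```

Request:
arm_command(
  hand=[-1, -1, -1, -1, -1],
  dp=[
    [0, -0.39, 0],
    [-0.12, -0.39, 0],
    [-0.12, -0.39, 0],
    [-0.12, -0.39, 0],
    [-0.12, -0.39, 0],
  ],
  rot=[
    [0, 0, 0],
    [0, 0, 0],
    [0, 0, 0],
    [0, 0, 0],
    [0, 0, 0],
  ],
)

```text
time_s: 10.45
eef_pos: [0.5187, -0.0299, 0.2302]
ee_rot: [-0.06, 0.998, 0.0, -0.001]
wrist_force: [-0.1, 1.4, -0.4]
finger_gap: 0.0004
finger_force: 0.0
```

Request:
arm_command(
  hand=[-1, -1, -1, -1, -1],
  dp=[
    [-0.08, -0.39, 0],
    [-0.08, -0.39, 0.2],
    [0, 0, 0.4],
    [0, 0, 0.4],
    [0, 0, 0],
  ],
  rot=[
    [0, 0, 0],
    [0, 0, 0],
    [0, 0, 0],
    [0, 0, 0],
    [0, 0, 0],
  ],
)

```text
time_s: 11.08
eef_pos: [0.5453, -0.1177, 0.1064]
ee_rot: [-0.06, 0.998, 0.002, -0.005]
wrist_force: [-0.8, 1.1, -0.8]
finger_gap: -0.0001
finger_force: 0.0
```

```bash
python3 -c "
from h import *
plan([.5538,-.1182,.065])
for n in('side','top'):
    im=env.snapshot(n);cv2.imwrite('pics/k_%s.png'%n,cv2.resize(im[130:270,200:420],None,fx=3.5,fy=3.5)[:,:,::-1])"
```

```text
t 11.07 eef [ 0.5453 -0.1177  0.1064] yawY 96.85 tilt 0.6 F [-0.8  1.1 -0.8] gap -0.0001
dp units total (tool axes as after rot) [-0.073 -0.015  0.344]
```

View pics/k_side.png

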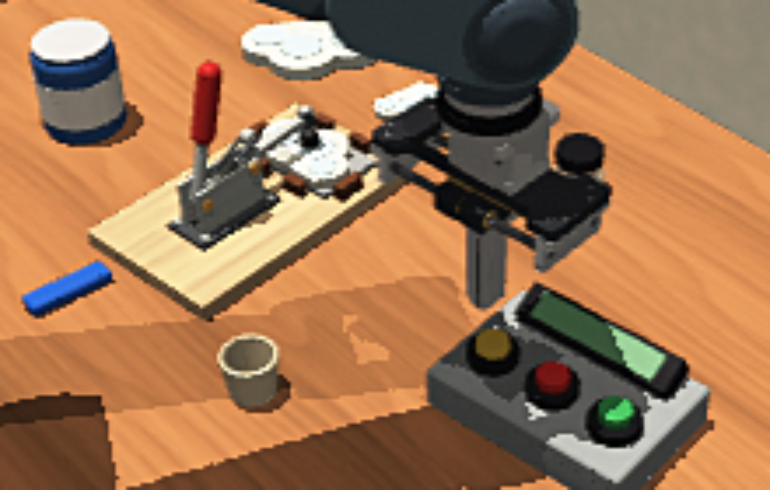

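The handle at (205,100) leans forward with the arm level on the cloud; the fingertips (485,300) are above the yellow key (493,345).

Request:
arm_command(
  hand=[-1, -1, -1],
  dp=[
    [-0.073, -0.01, 0.15],
    [0, 0, 0.19],
    [0, 0, 0],
  ],
  rot=[
    [0, 0, 0],
    [0, 0, 0],
    [0, 0, 0],
  ],
)

```text
time_s: 11.55
eef_pos: [0.5582, -0.1192, 0.0716]
ee_rot: [-0.06, 0.998, -0.0, 0.0]
wrist_force: [0.4, -0.0, 0.5]
finger_gap: 0.0009
finger_force: 0.0
```

Request:
arm_command(
  hand=[-1, -1, -1],
  dp=[
    [0, 0, 0.05],
    [0, 0, 0.03],
    [0, 0, 0],
  ],
  rot=[
    [0, 0, 0],
    [0, 0, 0],
    [0, 0, 0],
  ],
)

```text
time_s: 11.92
eef_pos: [0.5584, -0.1195, 0.0619]
ee_rot: [-0.06, 0.998, -0.0, 0.001]
wrist_force: [1.0, 0.7, 1.6]
finger_gap: 0.0007
finger_force: 0.8
```

Request:
arm_command(
  hand=[-1, -1, -1],
  dp=[
    [0, 0, 0.03],
    [0, 0, 0.03],
    [0, 0, 0],
  ],
  rot=[
    [0, 0, 0],
    [0, 0, 0],
    [0, 0, 0],
  ],
)

```text
time_s: 12.3
eef_pos: [0.5586, -0.1195, 0.0561]
ee_rot: [-0.06, 0.998, -0.0, 0.0]
wrist_force: [-4.1, 1.9, 14.5]
finger_gap: 0.0003
finger_force: 7.1
```

Request:
arm_command(
  hand=[-1, -1],
  dp=[
    [0, 0, 0.015],
    [0, 0, 0],
  ],
  rot=[
    [0, 0, 0],
    [0, 0, 0],
  ],
)

```text
time_s: 12.55
eef_pos: [0.5588, -0.1196, 0.0559]
ee_rot: [-0.06, 0.998, -0.0, 0.0]
wrist_force: [-9.0, 3.1, 23.6]
finger_gap: 0.0007
finger_force: 11.9
```

Yellow bottomed out (force 24 N, 6 mm travel). Lift and go to green.

Request:
arm_command(
  hand=[-1, -1, -1, -1, -1],
  dp=[
    [0, 0, -0.3],
    [0, 0, -0.2],
    [0, -0.4, 0],
    [0, -0.4, 0],
    [0, 0, 0],
  ],
  rot=[
    [0, 0, 0],
    [0, 0, 0],
    [0, 0, 0],
    [0, 0, 0],
    [0, 0, 0],
  ],
)

```text
time_s: 13.18
eef_pos: [0.5691, -0.2171, 0.1118]
ee_rot: [-0.058, 0.998, -0.0, -0.0]
wrist_force: [-0.2, -0.1, -0.8]
finger_gap: 0.0004
finger_force: 0.0
```

Request:
arm_command(
  hand=[-1, -1],
  dp=[
    [0, -0.15, 0],
    [0, 0, 0],
  ],
  rot=[
    [0, 0, 0],
    [0, 0, 0],
  ],
)

```text
time_s: 13.42
eef_pos: [0.5714, -0.2327, 0.1118]
ee_rot: [-0.06, 0.998, 0.0, -0.0]
wrist_force: [-0.6, 0.1, 0.3]
finger_gap: 0.0007
finger_force: 0.0
```

```bash
python3 -c "
from h import *
plan([.5717,-.2361,.068])"
```

```text
t 13.43 eef [ 0.5714 -0.2327  0.1118] yawY 96.85 tilt 0.02 F [-0.6  0.1  0.3] gap 0.0007
dp units total (tool axes as after rot) [ 0.    -0.028  0.365]
```

Request:
arm_command(
  hand=[-1, -1, -1, -1],
  dp=[
    [0, -0.028, 0.2],
    [0, 0, 0.165],
    [0, 0, 0.05],
    [0, 0, 0],
  ],
  rot=[
    [0, 0, 0],
    [0, 0, 0],
    [0, 0, 0],
    [0, 0, 0],
  ],
)

```text
time_s: 13.92
eef_pos: [0.5716, -0.2351, 0.0621]
ee_rot: [-0.06, 0.998, 0.0, -0.0]
wrist_force: [-0.0, 1.4, 0.9]
finger_gap: 0.0005
finger_force: 0.7
```

Request:
arm_command(
  hand=[-1, -1, -1, -1],
  dp=[
    [0, 0, 0.03],
    [0, 0, 0.03],
    [0, 0, 0.015],
    [0, 0, 0],
  ],
  rot=[
    [0, 0, 0],
    [0, 0, 0],
    [0, 0, 0],
    [0, 0, 0],
  ],
)

```text
time_s: 14.42
eef_pos: [0.5727, -0.236, 0.0561]
ee_rot: [-0.06, 0.998, -0.0, 0.001]
wrist_force: [-4.2, 3.9, 14.6]
finger_gap: 0.0003
finger_force: 7.4
```

Green is bottomed out too. Lift and return to the clamp, on the cloud side of the handle.

Request:
arm_command(
  hand=[-1, -1, -1, -1, -1],
  dp=[
    [0, 0, -0.4],
    [0, 0, -0.4],
    [0, 0, -0.4],
    [0, 0, -0.3],
    [0, 0, 0],
  ],
  rot=[
    [0, 0, 0],
    [0, 0, 0],
    [0, 0, 0],
    [0, 0, 0],
    [0, 0, 0],
  ],
)

```text
time_s: 15.05
eef_pos: [0.5735, -0.237, 0.2371]
ee_rot: [-0.06, 0.998, -0.002, 0.003]
wrist_force: [0.3, 0.7, -1.3]
finger_gap: 0.0002
finger_force: 0.0
```

```bash
python3 -c "
from h import *
plan([.5567,.2101,.24],96.9)"
```

```text
t 15.05 eef [ 0.5735 -0.237   0.2371] yawY 96.87 tilt 0.45 F [ 0.3  0.7 -1.3] gap 0.0002
rot z units -0.0001
dp units total (tool axes as after rot) [-0.308  3.715 -0.041]
```

Request:
arm_command(
  hand=[-1, -1, -1, -1, -1],
  dp=[
    [-0.1, 0.4, -0.05],
    [-0.1, 0.4, 0],
    [-0.1, 0.4, 0],
    [0, 0.4, 0],
    [0, 0.4, 0],
  ],
  rot=[
    [0, 0, 0],
    [0, 0, 0],
    [0, 0, 0],
    [0, 0, 0],
    [0, 0, 0],
  ],
)

```text
time_s: 15.68
eef_pos: [0.5777, 0.0085, 0.2368]
ee_rot: [-0.06, 0.998, 0.0, -0.001]
wrist_force: [0.6, -0.5, -0.3]
finger_gap: 0.0003
finger_force: 0.0
```

Request:
arm_command(
  hand=[-1, -1, -1, -1, -1],
  dp=[
    [0, 0.4, 0],
    [0, 0.4, 0],
    [0, 0.4, 0],
    [0, 0.4, 0],
    [0, 0, 0],
  ],
  rot=[
    [0, 0, 0],
    [0, 0, 0],
    [0, 0, 0],
    [0, 0, 0],
    [0, 0, 0],
  ],
)

```text
time_s: 16.3
eef_pos: [0.5544, 0.1997, 0.237]
ee_rot: [-0.062, 0.998, -0.0, -0.001]
wrist_force: [0.2, -0.8, 0.1]
finger_gap: 0.0005
finger_force: 0.0
```

Request:
arm_command(
  hand=[-1, -1],
  dp=[
    [0, 0.1, 0],
    [0, 0, 0],
  ],
  rot=[
    [0, 0, 0],
    [0, 0, 0],
  ],
)

```text
time_s: 16.55
eef_pos: [0.5543, 0.209, 0.2386]
ee_rot: [-0.06, 0.998, -0.0, -0.0]
wrist_force: [-1.0, -0.1, -0.6]
finger_gap: 0.0003
finger_force: 0.0
```

```bash
python3 -c "
from h import *
hin();plan([.5567,.2101,.135],96.9)"
```

```text
t 16.55 hinge rel x,y,tipz 0.0726 -0.0008 0.1836 F [-1.  -0.1 -0.6]
t 16.55 eef [0.5543 0.209  0.2386] yawY 96.84 tilt 0.05 F [-1.  -0.1 -0.6] gap 0.0003
rot z units -0.0002
dp units total (tool axes as after rot) [-0.021  0.006  0.863]
```

Request:
arm_command(
  hand=[-1, -1, -1, -1, -1],
  dp=[
    [-0.02, 0, 0.3],
    [0, 0, 0.3],
    [0, 0, 0.26],
    [0.14, 0, 0],
    [0.14, 0, 0],
  ],
  rot=[
    [0, 0, 0],
    [0, 0, 0],
    [0, 0, 0],
    [0, 0, 0],
    [0, 0, 0],
  ],
)

```text
time_s: 17.18
eef_pos: [0.5247, 0.2046, 0.1363]
ee_rot: [-0.059, 0.998, 0.0, 0.001]
wrist_force: [3.1, 0.5, 2.2]
finger_gap: 0.0006
finger_force: 1.3
```

Request:
arm_command(
  hand=[-1, -1, -1, -1],
  dp=[
    [0.117, 0, -0.029],
    [0.117, 0, -0.029],
    [0.106, 0, 0.012],
    [0.106, 0, 0.012],
  ],
  rot=[
    [0, 0, 0],
    [0, 0, 0],
    [0, 0, 0],
    [0, 0, 0],
  ],
)

```text
time_s: 17.68
eef_pos: [0.4704, 0.1992, 0.1405]
ee_rot: [-0.06, 0.998, 0.0, 0.001]
wrist_force: [1.2, -0.1, -0.7]
finger_gap: 0.0003
finger_force: 0.5
```

Request:
arm_command(
  hand=[-1, -1, -1, -1],
  dp=[
    [0.098, 0, 0.042],
    [0.098, 0, 0.042],
    [0.084, 0, 0.066],
    [0.084, 0, 0.066],
  ],
  rot=[
    [0, 0, 0],
    [0, 0, 0],
    [0, 0, 0],
    [0, 0, 0],
  ],
)

```text
time_s: 18.18
eef_pos: [0.4262, 0.194, 0.1135]
ee_rot: [-0.06, 0.998, 0.0, -0.0]
wrist_force: [0.9, 1.0, 1.3]
finger_gap: 0.0006
finger_force: 0.6
```

```bash
python3 -c "
from h import *
hin()"
```

```text
t 18.18 hinge rel x,y,tipz -0.0565 -0.0004 0.0585 F [0.9 1.  1.3]
```

Tracking well; finish the arc down to the stop.

Request:
arm_command(
  hand=[-1, -1, -1, -1],
  dp=[
    [0.057, 0, 0.088],
    [0.057, 0, 0.088],
    [0, 0, 0.03],
    [0, 0, 0],
  ],
  rot=[
    [0, 0, 0],
    [0, 0, 0],
    [0, 0, 0],
    [0, 0, 0],
  ],
)

```text
time_s: 18.68
eef_pos: [0.4143, 0.1925, 0.0911]
ee_rot: [-0.06, 0.998, -0.0, 0.001]
wrist_force: [-2.2, -1.2, 13.2]
finger_gap: 0.0003
finger_force: 5.7
```

Request:
arm_command(
  hand=[-1, -1],
  dp=[
    [0, 0, 0.03],
    [0, 0, 0],
  ],
  rot=[
    [0, 0, 0],
    [0, 0, 0],
  ],
)

```text
time_s: 18.92
eef_pos: [0.4156, 0.1926, 0.0901]
ee_rot: [-0.06, 0.998, -0.0, 0.001]
wrist_force: [-7.1, -2.5, 28.0]
finger_gap: 0.0008
finger_force: 12.3
```

At the open stop. Lift straight up and clear the view, then check.

Request:
arm_command(
  hand=[-1, -1, -1, -1, -1],
  dp=[
    [0, 0, -0.3],
    [0, 0, -0.4],
    [0, 0, -0.4],
    [0.3, 0, -0.2],
    [0, 0, 0],
  ],
  rot=[
    [0, 0, 0],
    [0, 0, 0],
    [0, 0, 0],
    [0, 0, 0],
    [0, 0, 0],
  ],
)

```text
time_s: 19.55
eef_pos: [0.3775, 0.1883, 0.2433]
ee_rot: [-0.06, 0.998, 0.0, 0.002]
wrist_force: [0.1, 0.3, -0.7]
finger_gap: 0.0008
finger_force: 0.0
```

```bash
python3 -c "
from h import *
hin()
a=[env.snapshot(n)[120:280,150:430] for n in('side','top')]
cv2.imwrite('pics/f.png',cv2.resize(np.vstack(a),None,fx=1.85,fy=1.85,interpolation=2)[:,:,::-1])"
```

```text
t 19.55 hinge rel x,y,tipz -0.1055 -0.0001 0.1883 F [ 0.1  0.3 -0.7]
```

View pics/f.png

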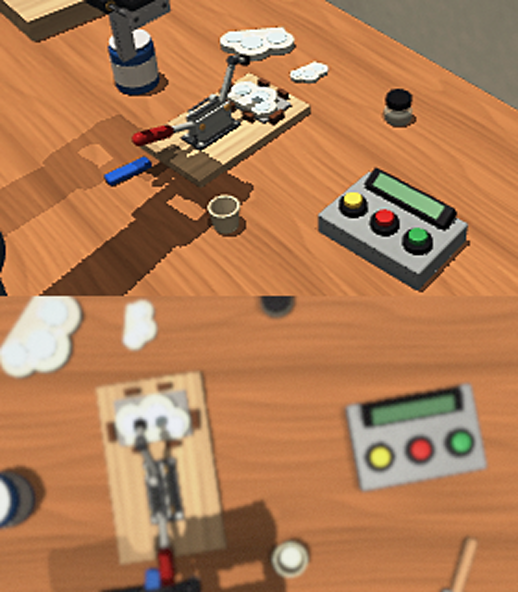

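The handle is fully back (side view (150,133)), the clamp arm is up, the cloud lies flat in its nest, the keys are up and nothing else has moved.

```bash
python3 -c "
from bench import env
print(env.sign_off())"
```

```text
the job is handed in; nothing more can be done
None
```

I locked the clamp on the cloud, pressed the yellow key and then the green key to the bottom, swung the handle fully back and handed the job in at about 19.6 s; the hand-in call did not report a verdict.

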